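# Pack the injector service kit

## Task

Pack the service kit into the grey tray: stand the large bush in the tray's large compartment, nest the medium bush in it and the small bush in that, each fully down on its flange, and stand the two pointed injector nozzles upright on the floor of the small compartments, one in each. The solid blind plug and the thick blunt valve do not belong to the kit: leave them, the jar and the screwdriver where they are.

Things in the scene. Friction and masses are not known exactly. Their poses are not given: they have to be found in the camera images.
- tray: Grey open tray, fixed, 140 (x) x 215 (y) x 28 mm high, walls 3, floor 4 mm thick, on a 3 mm pad. Origin: centre of underside. In its frame (m): LARGE compartment at the -y end, 134 x 113 mm inside, centre (0, -0.048); the +y end is split by a wall at x = 0 into two SMALL ones, 65 x 93 mm inside, centres (0.0345, 0.058), (-0.0345, 0.058). Inner walls as high as the rim.
- bush_large: Round steel bush, the largest of three: body 52 mm diameter, 36 mm long, foot chamfered 2 mm; on top a round flange 64 mm diameter, 14 mm thick; height 50 mm; open through bore 44 mm, a dark hole from above; 0.35 kg. Loose, upright on a 3 mm pad. Origin: centre of underside; z up its axis.
- bush_medium: Round steel bush, middle size: body 36 mm diameter, 36 mm long, foot chamfered 2 mm; on top a round flange 50 mm diameter, 14 mm thick; height 50 mm; open through bore 30 mm, a dark hole from above; 0.26 kg. Fits the large bush's bore with 4 mm play; seated flange on flange, its origin is 14 mm above that one's. Loose, upright on a 3 mm pad. Origin: centre of underside; z up its axis.
- bush_small: Round steel bush, smallest: body 22 mm diameter, 36 mm long, foot chamfered 2 mm; on top a round flange 36 mm diameter, 14 mm thick; height 50 mm; open through bore 12 mm, a dark hole from above; 0.19 kg. Fits the medium bush's bore with 4 mm play; seated flange on flange, its origin is 14 mm above that one's. Loose, upright on a 3 mm pad. Origin: centre of underside; z up its axis.
- blind_plug: Look-alike, not of the kit: outline of the medium bush (body 36 mm, flange 50 mm diameter, 50 mm high) but solid, its top a closed flat disc without bore. Loose, upright on a 3 mm pad. Origin: centre of underside; z up its axis.
- nozzle_a: Solid steel injector nozzle, one of two alike: round collar 22 mm diameter, 18 mm high at the foot; shank 14 mm diameter from 22 to 38 mm height; pointed tip; 46 mm high, 85 g. Loose, upright on a 3 mm pad. Origin: centre of underside; z up its axis.
- nozzle_b: Solid steel injector nozzle, the other of two alike: round collar 22 mm diameter, 18 mm high at the foot; shank 14 mm diameter from 22 to 38 mm height; pointed tip; 46 mm high, 85 g. Loose, upright on a 3 mm pad. Origin: centre of underside; z up its axis.
- blunt_valve: Look-alike, not of the kit: thicker than a nozzle, no pointed tip; collar 34 mm diameter, 18 mm high at the foot; shank 20 mm diameter with a flat top; 46 mm high. Loose, upright on a 3 mm pad. Origin: centre of underside; z up its axis.
- jar: Small white plastic jar with a red lid, 44 mm diameter, 50 mm high, a bystander. Loose, upright on a 3 mm pad. Origin: centre of underside; z up its axis.
- screwdriver: Screwdriver 200 mm long, red handle, lying on the bench beyond the pads roughly along y; a bystander. It lies along its own x axis, handle to -x; its origin is under the middle of its length, on the bench.
Mind the look-alikes: they are no part of the job. What is shaped like the nozzle_a but purple is not meant.

How it is judged:
By the outcome, as a careful person would: the job done as asked, in the order asked, and still so for the second after the job is handed in, with the robot touching nothing.
It also fails if it takes over 109 s, if anything falls off the work surface, if the arm or the gripper's body presses on something with over 40 N, if the wrist force passes 120 N, or if a joint passes its speed limit or range.

## Robot

A 7-joint arm with a two-finger parallel gripper is mounted at the origin on the work surface. World frame = base frame: x ahead of the robot, y to its left, z up, the work surface at z = 0. Lengths are in m, angles in rad, forces in N, time in s.
With the tool pointing down it reaches from about 0.4 to 0.85 m from the base axis. Payload 10.4 kg.
Tool frame: the origin (TCP) lies between the finger pads; the fingertips stand 14 mm ahead of it and the grasp point (between the pads) lies 5 mm behind it (r.finger_overhang is the z of the fingertips in the tool frame, in m); z points along the fingers, y is the line along which they close (so a half turn about z gives the same grasp; the last joint's range is limited). The gripper opens to 87 mm and grips with 3 to 60 N. Pads are 19 mm wide; open, the fingers measure 117 mm over their backs; the gripper's body (75 mm by 190 mm) begins 51 mm behind the grasp point.
Start: joints at [-1.372, 0.332, -0.065, 1.46, 0.022, 1.35, -0.088], TCP at [0.137, 0.61, 0.237] pointing down, gripper open.
Joint ranges: [-2.6, 2.6], [-0.5, 2.12], [-1.47, 1.34], [0.16, 2.42], [-1.27, 4.41], [0.06, 2.06], [-2.6, 2.6]. Speed limits (rad/s): [2.22, 2.22, 2.79, 2.79, 3.14, 3.14, 3.14].

## Interface

Orientations are given as a unit quaternion [x, y, z, w].
In Python, from bench import r, optics gives the robot as it stands.
- The arm moves only by the shell command python3 -m pendant 'ROWS' [FORCE]. ROWS is JSON, a list of rows, each a list of 7 numbers: the closure, from -1 (fully open) to 1 (shut), then the shift along the tool's x, y, z scaled (see below), then the turn, a rotation vector about the tool's x, y, z scaled (see below). In form: [[grip, x, y, z, rx, ry, rz], ...]. A call has 1 to 8 rows; each row is the pose to reach, as a shift and turn from the pose commanded when the call began, along the tool's axes at that moment; what a row does not reach only later rows make up. The controller multiplies each number of a shift by 0.3 m and each number of a turn by 120 degrees. A row lasts 1/8 s, in which the tool goes at most 62.5 mm and 10.7 degrees, less where a joint would pass 70% of its speed; a pose out of reach is approached as far as the arm can. A call with a number of a shift or a turn outside -1 to 1 is refused whole. A call with a gripper value outside its range is refused whole. The fingers move at their own pace and stop on an object; FORCE is the grip in N (left out, the last holds). Time passes only in rows, so rows that repeat a pose let the fingers close. It gives the time, the measured TCP pose, the force, the opening and the grip force at its end, in the units of the state.
- r.read_state(): the state, without advancing time (a new reading comes with each control period).
- optics.camera(name): name is "scene" or "top" or "wrist"; returns a dict with "pixels" (420x560x3 uint8, red, green, blue), "vfov" (degrees; the focal length in pixels is half the picture's height over the tangent of half this angle, whatever the lens; pixels are square), "cx", "cy" (the principal point, pixels), "D" ([k1, k2, p1, p2, k3] as OpenCV has them; the pictures are not rectified), "rvec" (rotation vector, rad) and "tvec" (3), from world to camera coordinates, as OpenCV has them. Camera axes: x right, y down, z forward; pixel columns grow to the right and rows downward; lengths in m; the calibration is good to about 2 mm. A picture is of the moment at which its call begins. There is no depth.
- r.close_job(): hands the job in; it is judged then, once.
The state is a dict: "time": time; "joint_positions": joint angles; "joint_vel": joint speeds; "joint_torque": joint torques, N m; "ee_pos": TCP position; "eef_rot": TCP orientation; "ft_force": force on the tool from outside, world axes, zero at the start; "torque": the same for the moment, N m; "width": finger opening in m; "grip_force": force on a finger pad.
Only numpy, scipy, OpenCV 4.12 (cv2) and the standard library are available. Lean on these libraries where they do the work, as an engineer would, in place of code of your own. Each camera call takes 0.05 s, during which the arm holds its last target. There are 200 camera calls.

## Working session

There is one attempt and no reset: what is moved stays moved. The work goes in short steps, Python scripts to look and compute and a shell command to move; the robot and the scene stay as the last step left them, time stands still between calls to the robot, and variables do not carry over. Pictures are saved under pics/ and viewed, at most 18 in all, crops included, and the job is handed in when it is done.

```bash
ls; mkdir -p pics; python3 - <<'E'
from bench import r, optics
import cv2,numpy as np
s=r.read_state();print(s, r.finger_overhang)
for n in("top","scene"):
    c=optics.camera(n);cv2.imwrite(f"pics/{n}0.png",c["pixels"][:,:,::-1]);print(n,{k:v for k,v in c.items() if k!="pixels"})
E
```

```text
pics
{'time': 0.0, 'joint_positions': array([-1.37160749,  0.33287602, -0.06466982,  1.46097544,  0.02160669,
        1.34988508, -0.08852501]), 'joint_vel': array([-7.24664042e-04, -5.54831554e-06, -1.87237068e-03, -2.68435525e-04,
        3.81441040e-04, -2.74665534e-04,  1.91863987e-03]), 'joint_torque': array([-3.10656933e-04, -6.23257113e+01,  2.43219431e-02, -3.89898705e+01,
       -6.14335947e-02,  3.98307235e-02,  1.48925697e-04]), 'ee_pos': array([0.13742645, 0.60931655, 0.23573496]), 'eef_rot': array([ 1.10682328e-01,  9.93855572e-01, -7.23207317e-04, -3.81300071e-05]), 'ft_force': array([-0.14440587, -0.18427935,  0.43917266]), 'torque': array([ 0.00954938,  0.01511644, -0.00610661]), 'grip_force': 0.0, 'width': 0.0870813625503662} 0.014
top {'vfov': 48.885354890575414, 'cx': 280.3776212823523, 'cy': 204.69628136774983, 'D': array([-0.08789643,  0.        ,  0.        ,  0.        ,  0.        ]), 'rvec': array([ 2.13062558, -2.1335624 ,  0.18220454]), 'tvec': array([-0.0034429 ,  0.54527296,  0.96371108])}
scene {'vfov': 50.15644517308848, 'cx': 277.3228997537331, 'cy': 207.13567698860035, 'D': array([0.03390585, 0.        , 0.        , 0.        , 0.        ]), 'rvec': array([ 2.28165594,  0.95495078, -0.34292569]), 'tvec': array([-0.3949304 , -0.29267264,  1.1236208 ])}
```

View pics/top0.png

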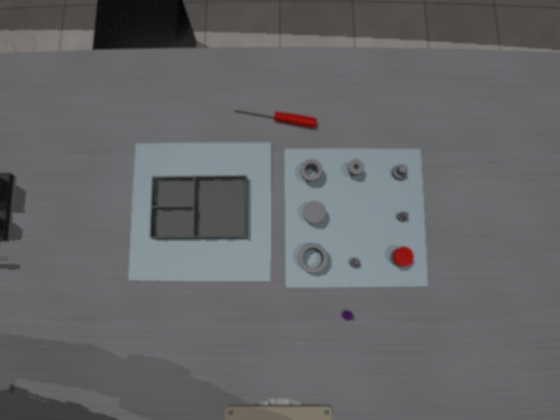

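View pics/scene0.png

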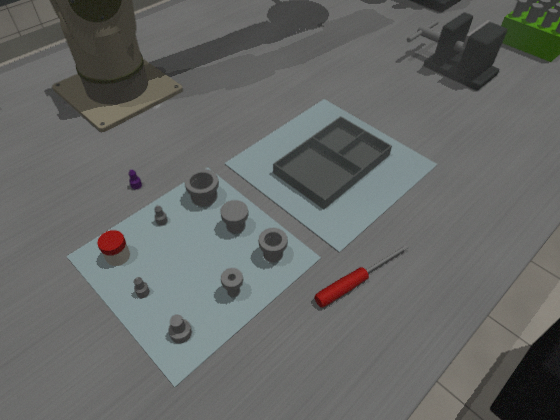

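Top view: the large bush is at (313,258), the medium at (312,171) and the small at (356,168). The nozzles are at (355,263) and (403,216). The tray is at (200,208), with its large compartment on the right (-y).

Possible confusions:
- Blind plug (315,212), closed top, against the medium bush (312,171), bored.
- Blunt valve (400,172), thick with a flat top, and the purple nozzle shape (348,315), off the pad, against the nozzles (355,263) and (403,216).
- Jar (403,257), red.

```bash
cat > h.py <<'E'
import cv2,numpy as np
from bench import r,optics
from scipy.spatial.transform import Rotation as R
def K(c):
    f=c["pixels"].shape[0]/2/np.tan(np.radians(c["vfov"])/2)
    return np.array([[f,0,c["cx"]],[0,f,c["cy"]],[0,0,1]])
def ray(c,p,z):
    "pixels -> world points on the plane z"
    u=cv2.undistortPoints(np.float64(p).reshape(-1,1,2),K(c),c["D"]).reshape(-1,2)
    Rm=cv2.Rodrigues(c["rvec"])[0];o=-Rm.T@c["tvec"]
    d=np.c_[u,np.ones(len(u))]@Rm
    return o+d*((z-o[2])/d[:,2])[:,None]
def proj(c,P):
    return cv2.projectPoints(np.float64(P).reshape(-1,1,3),c["rvec"],c["tvec"],K(c),c["D"])[0].reshape(-1,2)
def shot(n,f=None):
    c=optics.camera(n)
    if f: cv2.imwrite(f"pics/{f}.png",c["pixels"][:,:,::-1])
    return c
def delta(x,y,z=None,yaw=None):
    "shift in tool axes / 0.3 to bring TCP to world x,y,z"
    s=r.read_state();p=np.array([x,y,s["ee_pos"][2] if z is None else z])
    return np.round(R.from_quat(s["eef_rot"]).inv().apply(p-s["ee_pos"])/0.3,4)
E
python3 - <<'E'
from h import *
c=shot("top")
im=c["pixels"].astype(int)
print(im[200,230],im[150,290],im[212,290],im[258,300])
pad=((im[:,:,2]-im[:,:,0])>14)&(im.sum(2)>300)
pad=pad.astype(np.uint8)
# holes in the right pad
reg=np.zeros_like(pad);reg[152:285,288:424]=1
m=((1-pad)&reg)
n,l,st,ce=cv2.connectedComponentsWithStats(m)
for i in range(1,n):
    if st[i,4]<20: continue
    ys,xs=np.where(l==i);cn=cv2.findContours((l==i).astype(np.uint8),0,2)[0][0]
    (ex,ey),er=cv2.minEnclosingCircle(cn)
    P=ray(c,[[ce[i,0],ce[i,1]],[ex,ey]],0.046)
    e=ray(c,[[ex-er,ey],[ex+er,ey]],0.046)
    print(st[i,:5],ce[i].round(1),(round(ex,1),round(ey,1)),P[:,:2].round(4).tolist(),'dia',abs(e[1]-e[0])[1].round(4))
t=(im.sum(2)<330)&(1-pad).astype(bool);rg=np.zeros_like(t);rg[165:255,140:262]=1
cn=max(cv2.findContours((t&rg).astype(np.uint8),0,2)[0],key=cv2.contourArea)
rc=cv2.minAreaRect(cn);b=cv2.boxPoints(rc);print('tray',rc,ray(c,b,0.031)[:,:2].round(4).tolist(),ray(c,[rc[0]],.031)[:,:2])
Rm=cv2.Rodrigues(c["rvec"])[0];print('cam',-Rm.T@c["tvec"])
a=c["pixels"][140:330,280:430,::-1]
cv2.imwrite("pics/crop0.png",cv2.resize(a,None,fx=3.1,fy=3.1,interpolation=cv2.INTER_CUBIC))
E
```

```text
[81 83 82] [128 141 147] [134 147 153] [116 115 119]
[421 152   3  51  99] [422.4 171.3] (422.0, 177.0) [[0.6207, -0.3218], [0.6076, -0.3202]] dia 0.1136
[300 159  26  28 544] [312.4 172.5] (312.9, 172.9) [[0.6177, -0.0753], [0.6168, -0.0764]] dia 0.0671
[347 158  18  23 312] [356.1 169.2] (357.1, 169.4) [[0.6252, -0.1727], [0.6247, -0.175]] dia 0.052
[391 164  17  17 229] [399.5 171.8] (399.6, 171.3) [[0.6195, -0.27], [0.6207, -0.2703]] dia 0.0409
[302 200  27  28 551] [315.3 213.7] (315.0, 214.5) [[0.5254, -0.0803], [0.5236, -0.0797]] dia 0.0648
[397 211  12  11 103] [402.3 216. ] (402.6, 216.0) [[0.5198, -0.2716], [0.5199, -0.2721]] dia 0.0264
[298 243  33  33 663] [313.8 258.5] (314.2, 259.2) [[0.4279, -0.0759], [0.4264, -0.0767]] dia 0.0753
[389 245  27  25 493] [402.3 256.6] (402.0, 257.0) [[0.4311, -0.2676], [0.4303, -0.267]] dia 0.0576
[349 258  11  10  91] [354.4 262.5] (354.3, 262.9) [[0.419, -0.1631], [0.4181, -0.1629]] dia 0.0243
tray ((199.4836883544922, 207.37704467773438), (64.26862335205078, 99.81562042236328), 89.16968536376953) [[0.6144, 0.2927], [0.6169, 0.0664], [0.4721, 0.0629], [0.4687, 0.2838]] [[0.54217003 0.17582205]]
cam [ 0.37357255 -0.00433656  1.04235226]
```

View pics/crop0.png

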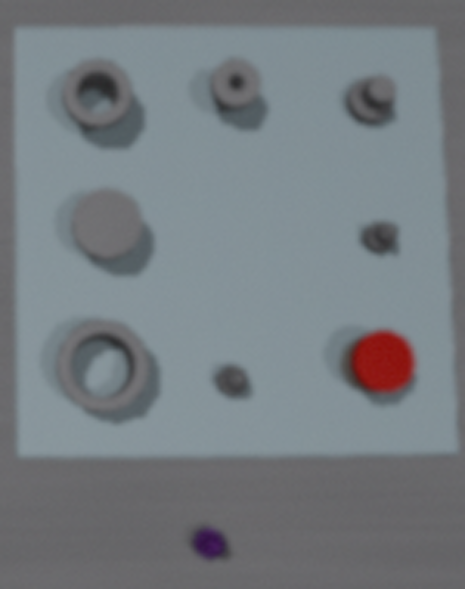

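The crop confirms the choice: bored bushes in the top row and lower left, the plug closed, the nozzles slim and pointed, the valve thick and the purple one off the pad. Shadows bias the masks, so I'll re-measure by hue, cross-checking against the scene view.

```bash
python3 - <<'E'
from h import *
c=shot("top");sc=shot("scene")
def meas(c,p,h,rad,dia):
    im=c["pixels"].astype(int);q=proj(c,[[p[0],p[1],h]])[0]
    S=6;x0,y0=int(q[0])-rad,int(q[1])-rad
    a=cv2.resize(c["pixels"][y0:y0+2*rad,x0:x0+2*rad],None,fx=S,fy=S,interpolation=cv2.INTER_CUBIC).astype(int)
    m=((a[:,:,2]-a[:,:,0])<9).astype(np.uint8)
    cn=max(cv2.findContours(m,0,2)[0],key=cv2.contourArea)
    hull=cv2.convexHull(cn);el=cv2.fitEllipse(hull)
    ctr=(np.array(el[0])+.5)/S-.5+[x0,y0]
    return ctr,np.array(el[1])/S,ray(c,[ctr],h)[0]
for n,p,D in(("L",(.427,-.076),64),("M",(.617,-.076),50),("S",(.625,-.173),36),("na",(.419,-.163),22),("nb",(.52,-.272),22),("plug",(.525,-.08),50)):
    b=D>30
    for nm,cc in(("top",c),("scene",sc)):
        ctr,ax,P=meas(cc,p,.046 if b else .02,20 if b else 10,D)
        print(n,nm,ctr.round(1),ax.round(1),P[:2].round(4))
# tray rim corners: outer box
for nm,cc,rg in(("top",c,(165,255,140,262)),):
    g=cv2.cvtColor(cc["pixels"],cv2.COLOR_RGB2GRAY)[165:255,140:262]
    cv2.imwrite("pics/tray0.png",cv2.resize(g,None,fx=6,fy=6,interpolation=cv2.INTER_CUBIC))
    print(cc["pixels"][208,140:162].tolist(), cc["pixels"][208,240:258].tolist())
E
```

```text
L top [312.9 257.9] [29.1 30.1] [ 0.4293 -0.074 ]
L scene [199.1 173.5] [43.  66.9] [ 0.4087 -0.0628]
M top [311.  170.3] [22.1 22.5] [ 0.6227 -0.0723]
M scene [272.4 243.5] [30.4 33.7] [ 0.628  -0.0773]
S top [355.4 167.3] [15.4 16.9] [ 0.6295 -0.1712]
S scene [231.7 281.2] [23.2 29. ] [ 0.635  -0.1753]
na top [354.4 262.5] [8.9 9.3] [ 0.4203 -0.1673]
na scene [160.3 217.8] [12.3 26.3] [ 0.4266 -0.1722]
nb top [402.1 216.1] [ 9.  10.7] [ 0.5235 -0.278 ]
nb scene [141.  288.4] [14.2 24.9] [ 0.5277 -0.2811]
plug top [314.1 212.1] [22.5 23. ] [ 0.5288 -0.0778]
plug scene [234.4 215.3] [28.9 33.5] [ 0.5356 -0.0828]
[[133, 146, 152], [134, 146, 152], [133, 147, 152], [133, 147, 152], [133, 147, 152], [134, 147, 152], [134, 147, 152], [134, 147, 152], [132, 145, 150], [125, 136, 142], [110, 118, 122], [82, 87, 88], [56, 58, 57], [41, 41, 41], [41, 42, 43], [42, 44, 44], [44, 43, 43], [43, 48, 47], [43, 44, 45], [44, 45, 44], [45, 46, 46], [42, 44, 44]] [[81, 82, 81], [80, 82, 81], [81, 82, 82], [77, 78, 78], [73, 75, 74], [71, 72, 71], [63, 65, 66], [67, 73, 77], [77, 86, 90], [89, 98, 103], [103, 116, 122], [123, 137, 142], [132, 146, 152], [134, 147, 153], [135, 148, 154], [133, 147, 153], [133, 147, 153], [134, 147, 153]]
```

View pics/tray0.png

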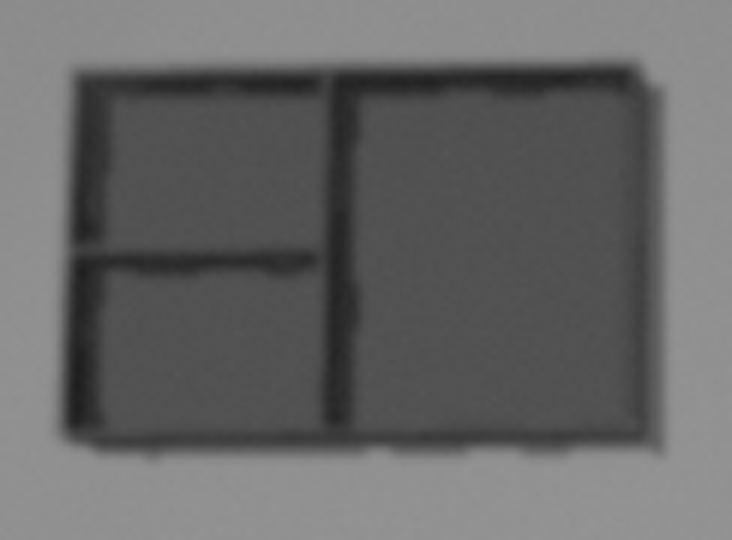

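Tray rim corners in the 6x crop are about (75,70), (640,65), (655,440) and (65,435). The dividers run at column ~335 and row ~250. Next I'll work out the targets and the first moves.

```bash
cat >> h.py <<'E'
RD=R.from_matrix([[-1,0,0],[0,1,0],[0,0,-1]])  # tool down, closing along world y
def turn():
    s=r.read_state();return np.round((R.from_quat(s["eef_rot"]).inv()*RD).as_rotvec(degrees=True)/120,4)
E
python3 - <<'E'
from h import *
c=shot("top")
u=np.float64([[75,70],[640,65],[655,440],[65,435],[335,75],[335,435],[75,250],[330,255]])
px=(u+.5)/6-.5+[140,165]
P=ray(c,px,.031)[:,:2];print(P.round(4).tolist())
t=P[:4].mean(0);ex=(P[0]+P[1]-P[2]-P[3]);ex/=np.linalg.norm(ex);ey=np.array([-ex[1],ex[0]])
e2=P[0]+P[3]-P[1]-P[2];print('size',np.linalg.norm(P[0]-P[1]),np.linalg.norm(P[3]-P[2]),np.linalg.norm(P[0]-P[3]),np.linalg.norm(P[1]-P[2]),'yaw',np.degrees(np.arctan2(ex[1],ex[0])),np.degrees(np.arctan2(-e2[0],e2[1])))
print('centre',t)
for q in((0,-.048),(.0345,.058),(-.0345,.058)):print(q,(t+q[0]*ex+q[1]*ey).round(4))
print(delta(.43,.31,.22),turn())
E
```

```text
[[0.6137, 0.2859], [0.6149, 0.0724], [0.474, 0.0654], [0.4757, 0.2833], [0.6113, 0.1871], [0.4759, 0.183], [0.5448, 0.2826], [0.5428, 0.1868]]
size 0.2134733435944667 0.2179382284658026 0.13799411498640152 0.1410001250300342 yaw 1.9870117492984414 -0.06189766475530743
centre [0.54456728 0.17674567]
(0, -0.048) [0.5462 0.1288]
(0.0345, 0.058) [0.577  0.2359]
(-0.0345, 0.058) [0.5081 0.2335]
[-1.171  -0.7597  0.0546] [-0.0002 -0.     -0.1059]
```

```bash
python3 -m pendant '[[-1,-0.98,-0.64,0.05,0,0,-0.106],[-1,-0.98,-0.64,0.05,0,0,-0.106],[-1,-0.98,-0.64,0.05,0,0,-0.106],[-1,-0.98,-0.64,0.05,0,0,-0.106],[-1,-0.98,-0.64,0.05,0,0,-0.106],[-1,-0.98,-0.64,0.05,0,0,-0.106],[-1,-0.98,-0.64,0.05,0,0,-0.106]]' 20; python3 -c "
from h import *
print(delta(.429,-.074,.17),turn())"
```

```text
time: 1.18
ee_pos: [0.3844, 0.3549, 0.2216]
eef_rot: [0.003, 1.0, -0.0, 0.0]
ft_force: [-0.8, 0.4, 0.1]
width: 0.0871
grip_force: 0.0
[-0.1565 -1.4288  0.1727] [-0.0002  0.0003 -0.0027]
```

```bash
python3 -m pendant '[[-1,-0.157,-1,0.1,0,0,0],[-1,-0.157,-1,0.1,0,0,0],[-1,-0.157,-1,0.1,0,0,0],[-1,-0.157,-1,0.1,0,0,0],[-1,-0.157,-1,0.1,0,0,0],[-1,-0.157,-1,0.1,0,0,0]]'; python3 -m pendant '[[-1,0,-0.43,0.07,0,0,0],[-1,0,-0.43,0.07,0,0,0],[-1,0,-0.43,0.07,0,0,0],[-1,0,-0.43,0.07,0,0,0]]'; python3 - <<'E'
from h import *
c=shot("wrist","w1");Rm=cv2.Rodrigues(c["rvec"])[0];print('cam',-Rm.T@c["tvec"])
print(proj(c,[[.429,-.074,.053],[.529,-.078,.053],[.42,-.165,.02]]))
print(delta(.429,-.074,.17))
E
```

```text
time: 1.92
ee_pos: [0.4293, 0.055, 0.1915]
eef_rot: [0.002, 1.0, 0.0, 0.0]
ft_force: [-0.1, 0.5, 1.0]
width: 0.0871
grip_force: 0.0
time: 2.42
ee_pos: [0.4295, -0.0699, 0.1706]
eef_rot: [-0.001, 1.0, 0.0, 0.0]
ft_force: [-0.1, 0.7, 0.8]
width: 0.0865
grip_force: 0.0
cam [ 0.34527332 -0.07099866  0.32025142]
[[277.9340796  213.71120489]
 [274.12796929 310.96653064]
 [185.09175782 194.74364695]]
[ 0.0021 -0.0154  0.0023]
```

View pics/w1.png

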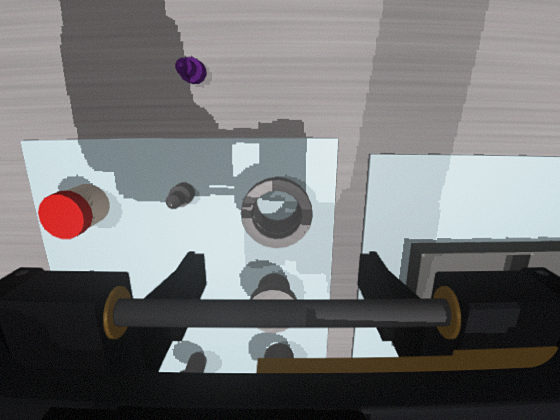

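The wrist view shows the large bush at about (277,211), against a predicted (278,214), so it agrees within 2 mm. Grasping it now.

```bash
python3 -m pendant '[[-1,0.002,-0.01,0.25,0,0,0],[-1,0.002,-0.01,0.42,0,0,0],[-1,0.002,-0.01,0.42,0,0,0],[0.3,0.002,-0.01,0.42,0,0,0],[1,0.002,-0.01,0.42,0,0,0],[1,0.002,-0.01,0.42,0,0,0],[1,0.002,-0.01,0.42,0,0,0],[1,0.002,-0.01,0.42,0,0,0]]' 30
```

```text
time: 3.48
ee_pos: [0.4299, -0.0741, 0.0461]
eef_rot: [0.0, 1.0, 0.001, 0.001]
ft_force: [-0.8, 0.9, 12.2]
width: 0.0627
grip_force: 29.9
```

```bash
python3 -m pendant '[[1,0,0,-0.15,0,0,0],[1,0,0,-0.25,0,0,0],[1,-0.385,0.677,-0.25,0,0,0],[1,-0.385,0.677,-0.25,0,0,0],[1,-0.385,0.677,-0.25,0,0,0],[1,-0.385,0.677,-0.25,0,0,0],[1,-0.385,0.677,-0.25,0,0,0],[1,-0.385,0.677,-0.25,0,0,0]]'; python3 - <<'E'
from h import *
c=shot("wrist","w2");shot("scene","s2")
a=np.hstack([cv2.resize(cv2.imread(f"pics/{n}.png"),(400,300)) for n in("w2","s2")]);cv2.imwrite("pics/v2.png",a)
print(delta(.545,.129,.048),r.read_state()["ft_force"])
E
```

```text
time: 4.47
ee_pos: [0.5437, 0.1282, 0.1195]
eef_rot: [0.0, 1.0, -0.0, -0.0]
ft_force: [-0.5, 0.3, -3.4]
width: 0.0631
grip_force: 30.1
[-0.0041  0.0047  0.2391] [-0.13215584  0.52771596 -2.54075791]
```

View pics/v2.png

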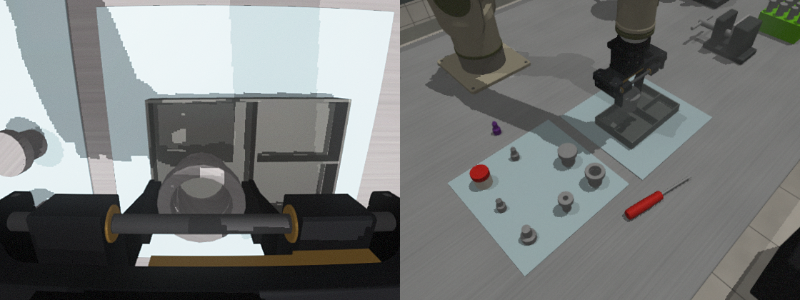

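The bush is held level over the large compartment (wrist view about (285,270) at full scale). Lowering it.

```bash
python3 -m pendant '[[1,-0.004,0.005,0.15,0,0,0],[1,-0.004,0.005,0.21,0,0,0],[1,-0.004,0.005,0.23,0,0,0],[1,-0.004,0.005,0.232,0,0,0],[1,-0.004,0.005,0.232,0,0,0]]'
```

```text
time: 5.2
ee_pos: [0.5459, 0.1305, 0.0509]
eef_rot: [0.0, 1.0, 0.0, 0.001]
ft_force: [0.6, -0.8, -3.7]
width: 0.0629
grip_force: 30.1
```

```bash
python3 -m pendant '[[1,0,0,0.004,0,0,0],[1,0,0,0.006,0,0,0],[1,0,0,0.006,0,0,0]]'
```

```text
time: 5.58
ee_pos: [0.546, 0.1305, 0.0501]
eef_rot: [-0.0, 1.0, 0.001, 0.001]
ft_force: [-7.4, -1.5, 15.3]
width: 0.0631
grip_force: 30.2
```

Contact with the floor, so release and rise.

```bash
python3 -m pendant '[[-0.2,0,0,0,0,0,0],[-0.8,0,0,0,0,0,0],[-0.8,0,0,0,0,0,0],[-1,0,0,-0.15,0,0,0],[-1,0,0,-0.33,0,0,0],[-1,0,0,-0.33,0,0,0]]'; python3 - <<'E'
from h import *
c=shot("wrist","w3");print(proj(c,[[.546,.1305,.057],[.546,.1305,.021]]))
t=shot("top");cv2.imwrite("pics/t3.png",cv2.resize(t["pixels"][150:290,140:300,::-1],None,fx=3,fy=3))
print(delta(.6227,-.0723,.15),r.read_state()["ee_pos"])
E
```

```text
time: 6.32
ee_pos: [0.5478, 0.131, 0.1514]
eef_rot: [0.0, 1.0, 0.002, 0.004]
ft_force: [0.4, -0.3, 0.3]
width: 0.0866
grip_force: 0.0
[[281.79622507 219.96898535]
 [281.64109745 207.24582615]]
[-0.2571 -0.6764 -0.009 ] [0.54548957 0.13058306 0.14736526]
```

View pics/w3.png

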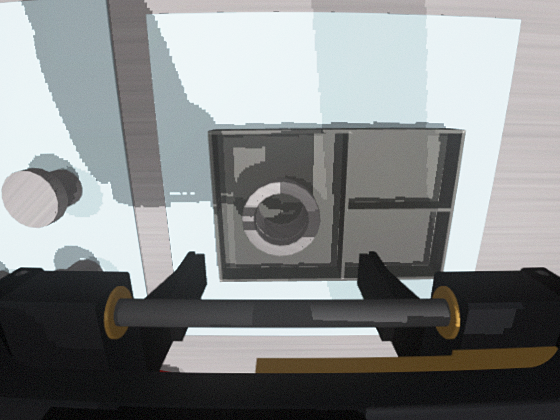

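The large bush is upright in the compartment, ring centre at about (281,218). To get its x exactly for nesting, I'll squeeze it once across x with the tool turned 90°, since there's plenty of time.

```bash
python3 -c "
from h import *
print(r.read_state()['joint_positions'].round(2))"
python3 -m pendant '[[-1,0,0,0,0,0,0.25],[-1,0,0,0,0,0,0.5],[-1,0,0,0,0,0,0.75],[-1,0,0,0,0,0,0.75],[-1,0,0,0,0,0,0.75],[-1,0,0,0,0,0,0.75],[-1,0,0,0,0,0,0.75],[-1,0,0,0,0,0,0.75]]';python3 -m pendant '[[-1,0,0,0,0,0,0.16],[-1,0,0,0,0,0,0.16],[-1,0,0,0,0,0,0.16]]'; python3 -c "
from h import *
s=r.read_state();print(R.from_quat(s['eef_rot']).as_matrix().round(2),s['joint_positions'].round(2),delta(.545,.1305,.052), turn())"
```

```text
[-0.72  0.27  0.47  1.77 -0.14  1.13  1.37]
time: 7.42
ee_pos: [0.5445, 0.1302, 0.1456]
eef_rot: [0.684, 0.73, -0.001, -0.0]
ft_force: [-0.0, 0.9, 0.1]
width: 0.0872
grip_force: 0.0
time: 7.8
ee_pos: [0.5446, 0.1303, 0.1458]
eef_rot: [0.794, 0.608, -0.001, 0.0]
ft_force: [0.8, 0.3, -0.2]
width: 0.087
grip_force: 0.0
[[ 0.26  0.97 -0.  ]
 [ 0.97 -0.26 -0.  ]
 [-0.   -0.   -1.  ]] [-0.95  0.32  0.76  1.78 -0.24  1.14 -0.38] [0.0016 0.0014 0.3128] [-0.0012  0.     -0.8756]
```

```bash
python3 -m pendant '[[-1,0,0,0.15,0,0,-0.1256],[-1,0,0,0.25,0,0,-0.1256],[-1,0,0,0.312,0,0,-0.1256],[-1,0,0,0.312,0,0,-0.1256],[0.5,0,0,0.312,0,0,-0.1256],[1,0,0,0.312,0,0,-0.1256],[1,0,0,0.312,0,0,-0.1256],[1,0,0,0.312,0,0,-0.1256]]' 8;  python3 -c "
from h import *
s=r.read_state();print(R.from_quat(s['eef_rot']).as_matrix().round(2),s['joint_positions'].round(2))"
```

```text
time: 8.8
ee_pos: [0.5459, 0.1307, 0.0543]
eef_rot: [0.707, 0.707, 0.001, 0.0]
ft_force: [0.7, -0.8, 5.6]
width: 0.0655
grip_force: 8.0
[[ 0.  1.  0.]
 [ 1. -0.  0.]
 [ 0.  0. -1.]] [-0.86  0.43  0.66  1.85 -0.32  0.96 -0.06]
```

```bash
python3 -m pendant '[[1,0,0,0,0,0,0],[-0.5,0,0,0,0,0,0],[-1,0,0,0,0,0,0],[-1,0,0,-0.2,0,0,0],[-1,0,0,-0.3,0,0,0],[-1,0,0,-0.3,0,0,0]]' | head -2; python3 -m pendant '[[-1,-0.677,0.256,0,0,0,0],[-1,-0.677,0.256,0,0,0,0],[-1,-0.677,0.256,0,0,0,0],[-1,-0.677,0.256,0,0,0,0],[-1,-0.677,0.256,0,0,0,0],[-1,-0.677,0.256,0,0,0,0]]'; python3 - <<'E'
from h import *
c=shot("wrist","w4");print(proj(c,[[.6227,-.0723,.053]]))
print(delta(.6227,-.0723,.055),r.read_state()["ee_pos"])
E
```

```text
time: 9.55
ee_pos: [0.5464, 0.1307, 0.1456]
time: 10.3
ee_pos: [0.6213, -0.0716, 0.1424]
eef_rot: [0.707, 0.707, -0.0, -0.001]
ft_force: [0.1, 0.6, -0.5]
width: 0.0875
grip_force: 0.0
[[284.45743534 223.90542025]]
[-0.0042  0.0046  0.2923] [ 0.6214456  -0.07110876  0.14269791]
```

View pics/w4.png

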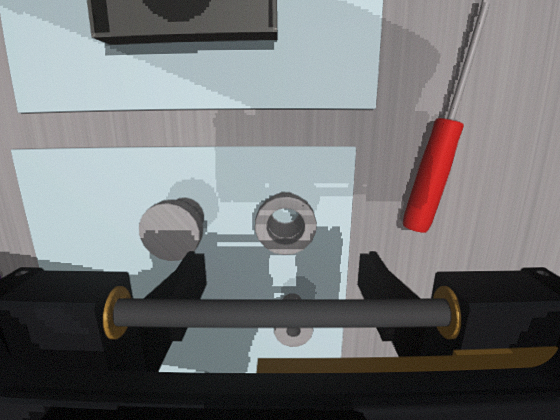

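The medium bush, with its open bore, is at (285,223) against a predicted (284.5,223.9). Next: squeeze it across x, turn 90°, then grasp along y.

```bash
python3 -m pendant '[[-1,-0.004,0.0045,0.2,0,0,0],[-1,-0.004,0.0045,0.323,0,0,0],[-1,-0.004,0.0045,0.323,0,0,0],[0.2,-0.004,0.0045,0.323,0,0,0],[1,-0.004,0.0045,0.323,0,0,0],[1,-0.004,0.0045,0.323,0,0,0],[1,-0.004,0.0045,0.323,0,0,0],[1,-0.004,0.0045,0.323,0,0,0]]' 8; python3 -m pendant '[[1,0,0,0,0,0,0],[-0.5,0,0,0,0,0,0],[-1,0,0,0,0,0,0],[-1,0,0,0,0,0,0],[-1,0,0,-0.1,0,0,0]]'
```

```text
time: 11.35
ee_pos: [0.6236, -0.074, 0.047]
eef_rot: [0.707, 0.707, 0.0, 0.0]
ft_force: [0.6, 0.2, 2.6]
width: 0.0505
grip_force: 8.0
time: 11.98
ee_pos: [0.6216, -0.0737, 0.0749]
eef_rot: [0.707, 0.707, -0.002, -0.002]
ft_force: [2.0, 0.6, 0.5]
width: 0.082
grip_force: 0.0
```

```bash
python3 -m pendant '[[-1,0,0,0,0,0,-0.75],[-1,0,0,0,0,0,-0.75],[-1,0,0,0,0,0,-0.75],[-1,0,0,0,0,0,-0.75],[-1,0,0,0,0,0,-0.75],[-1,0,0,0,0,0,-0.75],[-1,0,0,0,0,0,-0.75],[-1,0,0,0,0,0,-0.75]]' | head -1;  python3 -c "
from h import *
print(turn(),[(delta(.6228,-.0735,.0565)).tolist()])"
```

```text
time: 12.98
[-0.     -0.0002 -0.0314] [[0.001, 0.0019, 0.0665]]
```

```bash
python3 -m pendant '[[-1,0,0,0,0,0,-0.0314],[-1,0,0,0.064,0,0,-0.0314],[-1,0,0,0.064,0,0,-0.0314],[0.2,0,0,0.064,0,0,-0.0314],[1,0,0,0.064,0,0,-0.0314],[1,0,0,0.064,0,0,-0.0314],[1,0,0,0.064,0,0,-0.0314],[1,0,0,0.064,0,0,-0.0314]]' 30; python3 -m pendant '[[1,0,0,-0.01,0,0,0],[1,0,0,-0.2,0,0,0],[1,0,0,-0.3,0,0,0],[1,0,0,-0.3,0,0,0]]'; python3 -c "
from h import *
print(turn(),delta(.546,.1305),r.read_state()['ee_pos'])"
```

```text
time: 13.98
ee_pos: [0.6233, -0.0739, 0.0576]
eef_rot: [0.003, 1.0, 0.0, 0.0]
ft_force: [0.4, 0.3, 0.5]
width: 0.0489
grip_force: 30.0
time: 14.48
ee_pos: [0.6246, -0.0743, 0.15]
eef_rot: [0.003, 1.0, 0.0, 0.002]
ft_force: [-0.2, -0.3, -2.3]
width: 0.0489
grip_force: 30.0
[ 0.0001  0.0021 -0.003 ] [ 0.2661  0.6809 -0.0011] [ 0.62457212 -0.07426776  0.1500455 ]
```

```bash
python3 -m pendant '[[1,0.262,0.68,0,0,0,-0.003],[1,0.262,0.68,0,0,0,-0.003],[1,0.262,0.68,0,0,0,-0.003],[1,0.262,0.68,0,0,0,-0.003],[1,0.262,0.68,0,0,0,-0.003],[1,0.262,0.68,0,0,0,-0.003],[1,0.262,0.68,0,0,0,-0.003],[1,0.262,0.68,0,0,0,-0.003]]'; python3 - <<'E'
from h import *
c=shot("wrist","w5");shot("scene","s5")
print(delta(.546,.1305),r.read_state()['ee_pos'])
a=np.hstack([cv2.imread("pics/w5.png")[120:320,180:380],cv2.imread("pics/s5.png")[60:260,230:430]]);cv2.imwrite("pics/v5.png",cv2.resize(a,None,fx=2,fy=2))
E
```

```text
time: 15.48
ee_pos: [0.5461, 0.1295, 0.1472]
eef_rot: [0.001, 1.0, -0.0, -0.0]
ft_force: [-0.1, -0.2, -1.6]
width: 0.0489
grip_force: 30.0
[ 0.     0.002 -0.   ] [0.5460064  0.1299024  0.14734977]
```

View pics/v5.png

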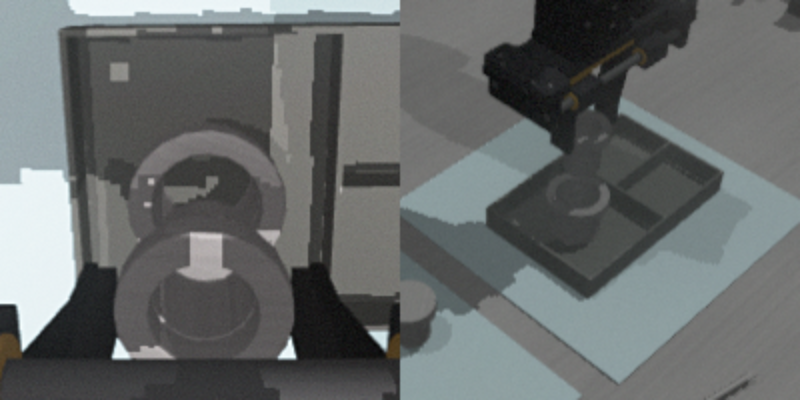

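Medium held level, bore ring lined up with the large bush. Lowering into it while watching the force.

```bash
python3 -m pendant '[[1,0,0.002,0.09,0,0,0],[1,0,0.002,0.12,0,0,0],[1,0,0.002,0.145,0,0,0],[1,0,0.002,0.16,0,0,0],[1,0,0.002,0.16,0,0,0]]'
```

```text
time: 16.2
ee_pos: [0.5459, 0.1311, 0.0995]
eef_rot: [-0.0, 1.0, 0.0, 0.0]
ft_force: [-0.1, 0.4, -1.2]
width: 0.0491
grip_force: 30.0
```

Entered freely. Down to the seat.

```bash
python3 -m pendant '[[1,0,0,0.04,0,0,0],[1,0,0,0.068,0,0,0],[1,0,0,0.076,0,0,0],[1,0,0,0.08,0,0,0],[1,0,0,0.08,0,0,0]]'
```

```text
time: 16.82
ee_pos: [0.5461, 0.1311, 0.0757]
eef_rot: [-0.0, 1.0, 0.0, 0.0]
ft_force: [0.4, -0.6, -1.7]
width: 0.0494
grip_force: 30.0
```

```bash
python3 -m pendant '[[1,0,0,0.004,0,0,0],[1,0,0,0.004,0,0,0],[-0.2,0,0,0.003,0,0,0],[-0.8,0,0,0.003,0,0,0],[-1,0,0,0,0,0,0],[-1,0,0,-0.15,0,0,0],[-1,0,0,-0.25,0,0,0],[-1,0,0,-0.25,0,0,0]]'; python3 - <<'E'
from h import *
c=shot("wrist","w6");print(proj(c,[[.546,.131,.071]]))
cv2.imwrite("pics/v6.png",cv2.resize(c["pixels"][120:300,180:420,::-1],None,fx=2.5,fy=2.5))
print(delta(.6295,-.172),r.read_state()['ee_pos'])
E
```

```text
time: 17.82
ee_pos: [0.5473, 0.1315, 0.1529]
eef_rot: [-0.0, 1.0, 0.001, 0.002]
ft_force: [-0.1, 0.6, -0.4]
width: 0.0857
grip_force: 0.0
[[281.97799898 226.16464217]]
[-2.769e-01 -1.011e+00 -5.000e-04] [0.54638412 0.13128601 0.15119879]
```

View pics/v6.png

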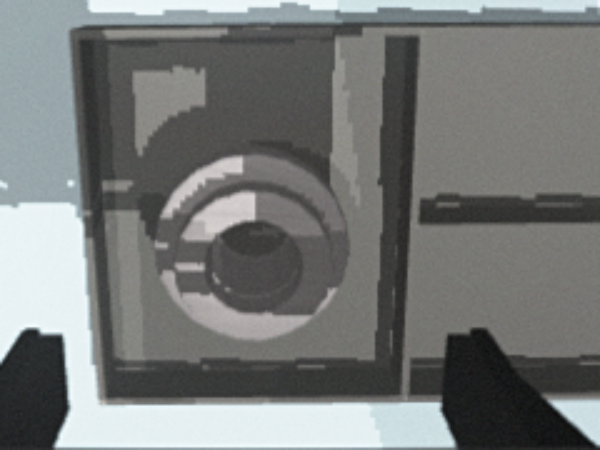

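The medium is nested concentrically in the large bush. Now the small bush, with the same double squeeze.

```bash
python3 -m pendant '[[-1,-0.277,-1,0,0,0,0.75],[-1,-0.277,-1,0,0,0,0.75],[-1,-0.277,-1,0,0,0,0.75],[-1,-0.277,-1,0,0,0,0.75],[-1,-0.277,-1,0,0,0,0.75],[-1,-0.277,-1,0,0,0,0.75],[-1,-0.277,-1,0,0,0,0.75],[-1,-0.277,-1,0,0,0,0.75]]'; python3 - <<'E'
from h import *
c=shot("wrist","w7");print(proj(c,[[.6295,-.172,.053]]))
s=r.read_state();print(delta(.6295,-.172,.046),s['ee_pos'],turn())
cv2.imwrite("pics/v7.png",cv2.resize(c["pixels"][120:300,160:400,::-1],None,fx=2.5,fy=2.5))
E
```

```text
time: 18.88
ee_pos: [0.6284, -0.169, 0.1487]
eef_rot: [0.684, 0.73, -0.001, -0.001]
ft_force: [-0.5, -0.6, -0.7]
width: 0.0873
grip_force: 0.0
[[283.96583089 224.15398685]]
[-0.0113  0.0035  0.3424] [ 0.62847779 -0.1687068   0.14873395] [-7.000e-04 -9.000e-04 -7.235e-01]
```

View pics/v7.png

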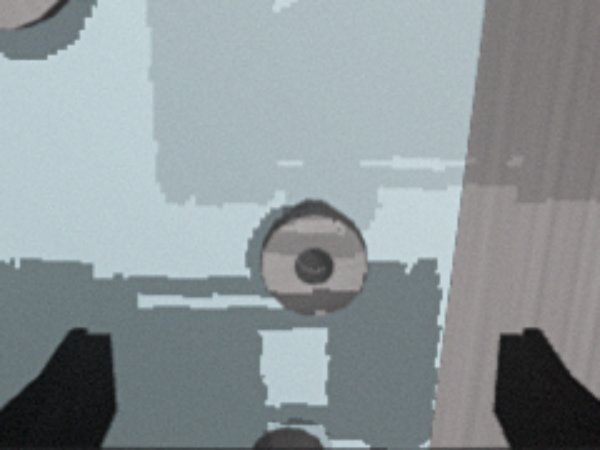

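Small bush (bored) at about (286,225), against a predicted (284,224).

```bash
python3 -m pendant '[[-1,-0.011,0.006,0.1,0,0,0.0265],[-1,-0.011,0.006,0.25,0,0,0.0265],[-1,-0.011,0.006,0.342,0,0,0.0265],[0.2,-0.011,0.006,0.342,0,0,0.0265],[1,-0.011,0.006,0.342,0,0,0.0265],[1,-0.011,0.006,0.342,0,0,0.0265],[1,-0.011,0.006,0.342,0,0,0.0265],[1,-0.011,0.006,0.342,0,0,0.0265]]' 8; python3 -m pendant '[[1,0,0,0,0,0,0],[1,0,0,0,0,0,0]]';python3 -m pendant '[[-0.5,0,0,0,0,0,0],[-1,0,0,0,0,0,0],[-1,0,0,0,0,0,0],[-1,0,0,-0.1,0,0,0],[-1,0,0,-0.1,0,0,0]]'
```

```text
time: 19.92
ee_pos: [0.6313, -0.172, 0.0483]
eef_rot: [0.702, 0.713, 0.0, 0.0]
ft_force: [-0.2, -0.6, 0.2]
width: 0.0452
grip_force: 0.0
time: 20.18
ee_pos: [0.6312, -0.1721, 0.048]
eef_rot: [0.702, 0.713, 0.0, 0.0]
ft_force: [0.1, -0.0, 0.9]
width: 0.0357
grip_force: 8.0
time: 20.8
ee_pos: [0.6323, -0.1727, 0.08]
eef_rot: [0.702, 0.713, 0.001, 0.001]
ft_force: [0.8, 0.5, -0.3]
width: 0.0777
grip_force: 0.0
```

```bash
python3 -m pendant '[[-1,0,0,0,0,0,-0.75],[-1,0,0,0,0,0,-0.75],[-1,0,0,0,0,0,-0.75],[-1,0,0,0,0,0,-0.75],[-1,0,0,0,0,0,-0.75],[-1,0,0,0,0,0,-0.75],[-1,0,0,0,0,0,-0.75],[-1,0,0,0,0,0,-0.75]]' | head -2;  python3 -c "
from h import *
print(turn(),delta(.6308,-.172,.0565))"
```

```text
time: 21.8
ee_pos: [0.6307, -0.1719, 0.0771]
[ 0.0002 -0.0004 -0.0234] [-0.0003 -0.0002  0.0686]
```

```bash
python3 -m pendant '[[-0.6,0,0,0,0,0,-0.0234],[-0.6,-0.001,0,0.067,0,0,-0.0234],[-0.6,-0.001,0,0.067,0,0,-0.0234],[0.2,-0.001,0,0.067,0,0,-0.0234],[1,-0.001,0,0.067,0,0,-0.0234],[1,-0.001,0,0.067,0,0,-0.0234],[1,-0.001,0,0.067,0,0,-0.0234],[1,-0.001,0,0.067,0,0,-0.0234]]' 30; python3 -m pendant '[[1,0,0,0,0,0,0],[1,0,0,-0.01,0,0,0],[1,0,0,-0.2,0,0,0],[1,0,0,-0.36,0,0,0],[1,0,0,-0.36,0,0,0],[1,0,0,-0.36,0,0,0]]'; python3 -c "
from h import *
print(turn(),delta(.546,.131),r.read_state()['ee_pos'])"
```

```text
time: 22.8
ee_pos: [0.6315, -0.1721, 0.0579]
eef_rot: [0.003, 1.0, 0.0, 0.0]
ft_force: [-0.0, -0.2, 0.6]
width: 0.0349
grip_force: 30.0
time: 23.55
ee_pos: [0.6309, -0.1718, 0.1649]
eef_rot: [0.003, 1.0, 0.0, -0.001]
ft_force: [-0.7, -0.6, -2.1]
width: 0.0351
grip_force: 30.0
[ 0.0002 -0.0005 -0.0029] [2.8920e-01 1.0076e+00 8.0000e-04] [ 0.63088395 -0.17182286  0.16488166]
```

```bash
python3 -m pendant '[[1,0.284,1,0,0,0,-0.003],[1,0.284,1,0,0,0,-0.003],[1,0.284,1,0,0,0,-0.003],[1,0.284,1,0,0,0,-0.003],[1,0.284,1,0,0,0,-0.003],[1,0.284,1,0,0,0,-0.003],[1,0.284,1,0,0,0,-0.003],[1,0.284,1,0,0,0,-0.003]]';python3 - <<'E'
from h import *
c=shot("wrist","w8")
print(delta(.546,.131),r.read_state()['ee_pos'])
cv2.imwrite("pics/v8.png",cv2.resize(c["pixels"][120:320,180:400,::-1],None,fx=2.5,fy=2.5))
E
```

```text
time: 24.55
ee_pos: [0.5481, 0.1266, 0.165]
eef_rot: [0.001, 1.0, -0.0, -0.001]
ft_force: [0.1, -0.3, -1.5]
width: 0.035
grip_force: 30.0
[ 0.0075  0.0144 -0.    ] [0.54823387 0.12668779 0.16522959]
```

View pics/v8.png

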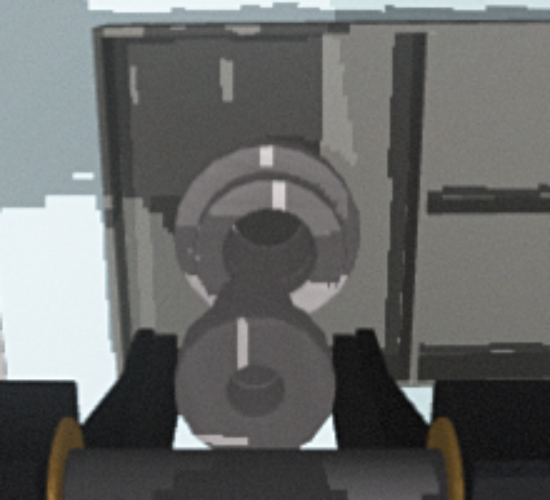

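Small bush held level over the nest, off-centre only by the known remaining shift. Centring and lowering.

```bash
python3 -m pendant '[[1,0.0075,0.0144,0.06,0,0,0],[1,0.0075,0.0144,0.11,0,0,0],[1,0.0075,0.0144,0.125,0,0,0],[1,0.0075,0.0144,0.145,0,0,0],[1,0.0075,0.0144,0.165,0,0,0],[1,0.0075,0.0144,0.175,0,0,0],[1,0.0075,0.0144,0.175,0,0,0]]'
```

```text
time: 25.48
ee_pos: [0.5458, 0.1328, 0.1131]
eef_rot: [-0.0, 1.0, 0.0, -0.0]
ft_force: [-0.4, 0.4, -1.3]
width: 0.035
grip_force: 30.0
```

```bash
python3 -m pendant '[[1,0,-0.005,0.04,0,0,0],[1,0,-0.005,0.064,0,0,0],[1,0,-0.005,0.073,0,0,0],[1,0,-0.005,0.077,0,0,0],[1,0,-0.005,0.077,0,0,0]]'
```

```text
time: 26.1
ee_pos: [0.5459, 0.1313, 0.0903]
eef_rot: [-0.0, 1.0, 0.0, 0.0]
ft_force: [-0.2, 0.3, -1.3]
width: 0.0349
grip_force: 30.0
```

```bash
python3 -m pendant '[[1,0,0,0.003,0,0,0],[1,0,0,0.004,0,0,0],[-0.2,0,0,0.004,0,0,0],[-0.8,0,0,0.003,0,0,0],[-1,0,0,0,0,0,0],[-1,0,0,-0.15,0,0,0],[-1,0,0,-0.2,0,0,0],[-1,0,0,-0.2,0,0,0]]'; python3 - <<'E'
from h import *
c=shot("wrist","w9");s=shot("scene","s9")
a=cv2.resize(c["pixels"][120:300,180:420,::-1],(480,360));b=cv2.resize(s["pixels"][100:220,260:367,::-1],(320,360),interpolation=cv2.INTER_CUBIC)
cv2.imwrite("pics/v9.png",np.hstack([a,b]))
print(delta(.4203,-.167,.15),r.read_state()['ee_pos'])
E
```

```text
time: 27.1
ee_pos: [0.5464, 0.1315, 0.151]
eef_rot: [-0.0, 1.0, 0.0, 0.001]
ft_force: [0.3, -0.5, -0.6]
width: 0.0835
grip_force: 0.0
[ 0.4166 -0.9938 -0.0023] [0.54525824 0.13114754 0.14906877]
```

View pics/v9.png

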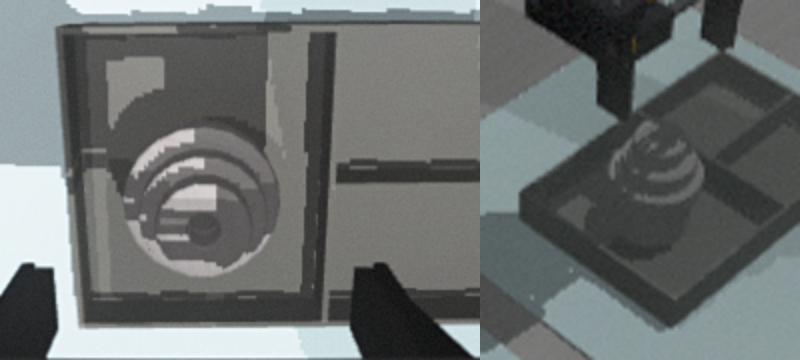

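All three bushes are nested flange on flange. On to nozzle a.

```bash
python3 -m pendant '[[-1,0.416,-0.994,0,0,0,0],[-1,0.416,-0.994,0,0,0,0],[-1,0.416,-0.994,0,0,0,0],[-1,0.416,-0.994,0,0,0,0],[-1,0.416,-0.994,0,0,0,0],[-1,0.416,-0.994,0,0,0,0],[-1,0.416,-0.994,0,0,0,0],[-1,0.416,-0.994,0,0,0,0]]'; python3 - <<'E'
from h import *
c=shot("wrist","w10");print(proj(c,[[.4203,-.167,h] for h in(.003,.021,.049)]))
print(delta(.4203,-.167),r.read_state()['ee_pos'],turn())
cv2.imwrite("pics/v10.png",cv2.resize(c["pixels"][130:310,180:400,::-1],None,fx=2.5,fy=2.5))
E
```

```text
time: 28.2
ee_pos: [0.4215, -0.1654, 0.1496]
eef_rot: [-0.001, 1.0, 0.0, -0.0]
ft_force: [-0.0, 0.2, 0.0]
width: 0.0869
grip_force: 0.0
[[280.82647183 204.26274473]
 [280.78822147 209.57535423]
 [280.7188837  219.21489926]]
[ 0.004  -0.0053  0.    ] [ 0.42150387 -0.16540181  0.14970778] [ 0.0001 -0.0004  0.0012]
```

View pics/v10.png

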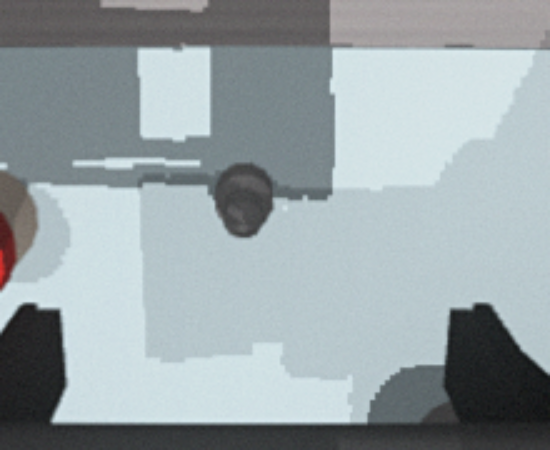

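Nozzle a is at about (277.6,207) on its collar, which puts it at (0.418,-0.1695). I'll grasp its shank with the tips just above the collar.

```bash
python3 -m pendant '[[-1,0.0105,-0.0137,0.2,0,0,0],[-0.6,0.0105,-0.0137,0.34,0,0,0],[-0.4,0.0105,-0.0137,0.374,0,0,0],[0.4,0.0105,-0.0137,0.374,0,0,0],[1,0.0105,-0.0137,0.374,0,0,0],[1,0.0105,-0.0137,0.374,0,0,0],[1,0.0105,-0.0137,0.374,0,0,0],[1,0.0105,-0.0137,0.374,0,0,0]]' 25; python3 -m pendant '[[1,0,0,0,0,0,0],[1,0,0,0,0,0,0],[1,0,0,0,0,0,0]]'
```

```text
time: 29.25
ee_pos: [0.418, -0.1711, 0.0382]
eef_rot: [0.0, 1.0, 0.0, 0.0]
ft_force: [0.2, -0.4, 0.1]
width: 0.025
grip_force: 0.0
time: 29.62
ee_pos: [0.4178, -0.171, 0.0379]
eef_rot: [0.0, 1.0, 0.0, -0.0]
ft_force: [1.1, 0.5, 0.4]
width: 0.0131
grip_force: 25.0
```

```bash
python3 -m pendant '[[1,0,0,-0.05,0,0,0],[1,0,0,-0.25,0,0,0],[1,-0.15,0.3,-0.37,0,0,0],[1,-0.304,1,-0.37,0,0,0],[1,-0.304,1,-0.37,0,0,0],[1,-0.304,1,-0.37,0,0,0],[1,-0.304,1,-0.37,0,0,0],[1,-0.304,1,-0.37,0,0,0]]' | tail -3; python3 -m pendant '[[1,0,0.36,0,0,0,0],[1,0,0.36,0,0,0,0],[1,0,0.36,0,0,0,0],[1,0,0.36,0,0,0,0]]'; python3 - <<'E'
from h import *
c=shot("wrist","w11");s=shot("scene","s11")
a=cv2.resize(c["pixels"][120:330,140:420,::-1],(480,360));b=cv2.resize(s["pixels"][20:200,260:420,::-1],(320,360),interpolation=cv2.INTER_CUBIC)
cv2.imwrite("pics/v11.png",np.hstack([a,b]))
print(delta(.509,.237,.0425),r.read_state()['ee_pos'])
E
```

```text
ft_force: [-0.2, -0.2, -0.7]
width: 0.013
grip_force: 25.0
time: 31.12
ee_pos: [0.5093, 0.2355, 0.1494]
eef_rot: [0.001, 1.0, -0.0, 0.0]
ft_force: [0.6, -0.1, -1.1]
width: 0.013
grip_force: 25.0
[0.0018 0.0066 0.3561] [0.5095024  0.23507846 0.14932411]
```

View pics/v11.png

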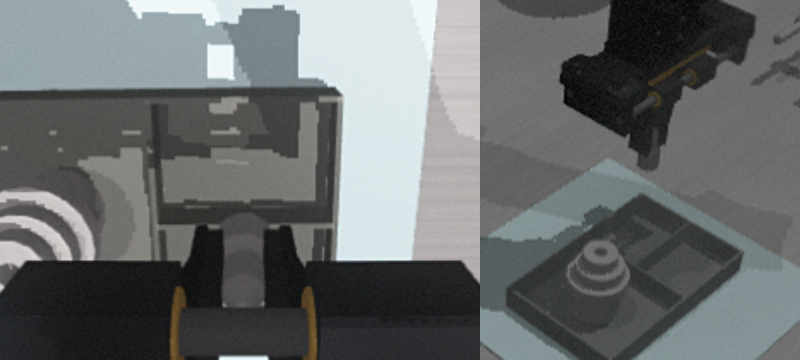

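Nozzle a hangs straight in the grip over the -x small compartment. Lowering it, with only a partial opening to stay clear of the walls.

```bash
python3 -m pendant '[[1,0.002,0.0066,0.15,0,0,0],[1,0.002,0.0066,0.29,0,0,0],[1,0.002,0.0066,0.345,0,0,0],[1,0.002,0.0066,0.356,0,0,0],[1,0.002,0.0066,0.358,0,0,0],[1,0.002,0.0066,0.358,0,0,0]]'
```

```text
time: 31.98
ee_pos: [0.5092, 0.2393, 0.0429]
eef_rot: [0.0, 1.0, 0.001, 0.001]
ft_force: [-0.4, -0.2, -1.0]
width: 0.0132
grip_force: 25.0
```

```bash
python3 -m pendant '[[1,0,0,0.003,0,0,0],[1,0,0,0.004,0,0,0],[1,0,0,0.004,0,0,0]]'; python3 -m pendant '[[0.5,0,0,0,0,0,0],[0.3,0,0,0,0,0,0],[0.3,0,0,0,0,0,0],[0.3,0,0,-0.05,0,0,0],[0.3,0,0,-0.15,0,0,0],[-1,0,0,-0.36,0,0,0],[-1,0,0,-0.36,0,0,0]]'; python3 - <<'E'
from h import *
print(delta(.5225,-.276,.15),r.read_state()['ee_pos'])
E
```

```text
time: 32.35
ee_pos: [0.5092, 0.2395, 0.0418]
eef_rot: [-0.0, 1.0, 0.001, 0.001]
ft_force: [-2.1, -0.9, 7.3]
width: 0.0128
grip_force: 25.0
time: 33.22
ee_pos: [0.5112, 0.2402, 0.1544]
eef_rot: [0.0, 1.0, 0.002, 0.004]
ft_force: [0.2, 0.4, -0.9]
width: 0.0433
grip_force: 0.0
[-0.0382 -1.7207  0.0063] [0.5111923  0.240191   0.15437859]
```

```bash
python3 -m pendant '[[-1,-0.045,-1,0,0,0,0],[-1,-0.045,-1,0,0,0,0],[-1,-0.045,-1,0,0,0,0],[-1,-0.045,-1,0,0,0,0],[-1,-0.045,-1,0,0,0,0],[-1,-0.045,-1,0,0,0,0]]' | head -1;  python3 -m pendant '[[-1,0,-0.71,0,0,0,0],[-1,0,-0.71,0,0,0,0],[-1,0,-0.71,0,0,0,0],[-1,0,-0.71,0,0,0,0],[-1,0,-0.71,0,0,0,0]]'; python3 - <<'E'
from h import *
c=shot("wrist","w12");print(proj(c,[[.5225,-.276,h] for h in(.003,.021,.049)]))
print(delta(.5225,-.276),r.read_state()['ee_pos'],turn())
cv2.imwrite("pics/v12.png",cv2.resize(c["pixels"][130:310,180:400,::-1],None,fx=2.5,fy=2.5))
E
```

```text
time: 33.98
time: 34.6
ee_pos: [0.5215, -0.2755, 0.1483]
eef_rot: [0.001, 1.0, -0.0, -0.0]
ft_force: [-0.3, 1.1, -0.6]
width: 0.0866
grip_force: 0.0
[[282.15689036 206.767397  ]
 [282.18348855 212.24811197]
 [282.23171543 222.19535404]]
[-0.0016 -0.008  -0.    ] [ 0.5220223  -0.27359177  0.14814257] [ 0.0003 -0.0002 -0.0002]
```

View pics/v12.png

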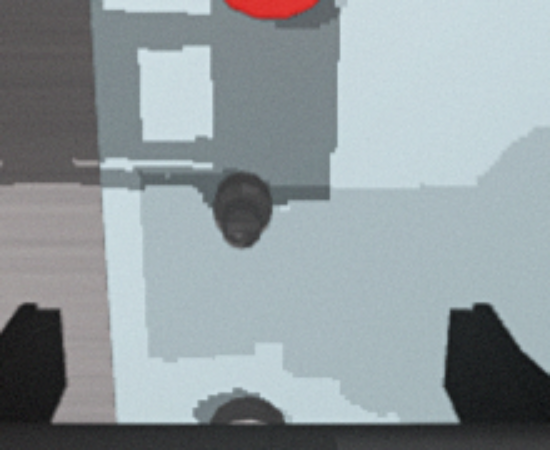

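Nozzle b, slim and pointed, is at about (277,210), which puts it at (0.521,-0.280). The jar and valve are well clear in x.

```bash
python3 -m pendant '[[-1,0.004,-0.019,0.2,0,0,0],[-0.6,0.004,-0.019,0.335,0,0,0],[-0.4,0.004,-0.019,0.368,0,0,0],[0.4,0.004,-0.019,0.368,0,0,0],[1,0.004,-0.019,0.368,0,0,0],[1,0.004,-0.019,0.368,0,0,0],[1,0.004,-0.019,0.368,0,0,0],[1,0.004,-0.019,0.368,0,0,0]]' 25 | head -1; python3 -m pendant '[[1,0,0,0,0,0,0],[1,0,0,0,0,0,0],[1,0,0,0,0,0,0]]'
```

```text
time: 35.65
time: 36.02
ee_pos: [0.5207, -0.2798, 0.0379]
eef_rot: [0.0, 1.0, 0.0, -0.0]
ft_force: [0.1, 0.8, -0.6]
width: 0.0127
grip_force: 25.0
```

```bash
python3 -m pendant '[[1,0,0,-0.05,0,0,0],[1,0,0,-0.25,0,0,0],[1,-0.1,0.3,-0.38,0,0,0],[1,-0.191,1,-0.38,0,0,0],[1,-0.191,1,-0.38,0,0,0],[1,-0.191,1,-0.38,0,0,0],[1,-0.191,1,-0.38,0,0,0],[1,-0.191,1,-0.38,0,0,0]]' | tail -3; python3 -m pendant '[[1,0,0.73,0,0,0,0],[1,0,0.73,0,0,0,0],[1,0,0.73,0,0,0,0],[1,0,0.73,0,0,0,0],[1,0,0.73,0,0,0,0],[1,0,0.73,0,0,0,0]]'; python3 - <<'E'
from h import *
c=shot("wrist","w13");s=shot("scene","s13")
a=cv2.resize(c["pixels"][120:330,140:420,::-1],(480,360));b=cv2.resize(s["pixels"][20:200,260:420,::-1],(320,360),interpolation=cv2.INTER_CUBIC)
cv2.imwrite("pics/v13.png",np.hstack([a,b]))
print(delta(.578,.238,.0425),r.read_state()['ee_pos'])
E
```

```text
ft_force: [-0.1, -0.9, -0.4]
width: 0.0132
grip_force: 25.0
time: 37.78
ee_pos: [0.5786, 0.2372, 0.1524]
eef_rot: [0.001, 1.0, -0.0, 0.0]
ft_force: [0.5, -0.6, -0.7]
width: 0.0132
grip_force: 25.0
[0.0024 0.0036 0.3662] [0.57865883 0.23697763 0.15236147]
```

View pics/v13.png

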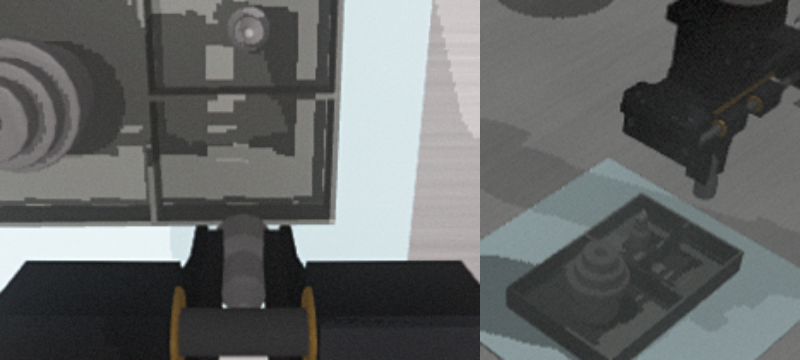

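Nozzle a stands upright in the -x compartment, and nozzle b hangs straight above the other. Lowering it.

```bash
python3 -m pendant '[[1,0.002,0,0.15,0,0,0],[1,0.002,0,0.3,0,0,0],[1,0.002,0,0.355,0,0,0],[1,0.002,0,0.366,0,0,0],[1,0.002,0,0.368,0,0,0],[1,0.002,0,0.368,0,0,0]]'
```

```text
time: 38.62
ee_pos: [0.5782, 0.2396, 0.043]
eef_rot: [0.0, 1.0, 0.001, 0.001]
ft_force: [-0.4, 0.1, -1.4]
width: 0.013
grip_force: 25.0
```

```bash
python3 -m pendant '[[1,0,0,0.003,0,0,0],[1,0,0,0.004,0,0,0],[1,0,0,0.004,0,0,0]]'; python3 -m pendant '[[0.5,0,0,0,0,0,0],[0.3,0,0,0,0,0,0],[0.3,0,0,0,0,0,0],[0.3,0,0,-0.05,0,0,0],[0.3,0,0,-0.15,0,0,0],[-1,0,0,-0.36,0,0,0],[-1,0,0.1,-0.36,0,0,0],[-1,0,0.5,-0.36,0,0,0]]'; python3 -m pendant '[[-1,0,0.2,-0.1,0,0,0],[-1,0,0.2,-0.1,0,0,0],[-1,0,0.2,-0.1,0,0,0]]' | head -2; python3 - <<'E'
from h import *
c=shot("top");s=shot("scene")
a=cv2.resize(c["pixels"][140:300,120:440,::-1],(640,320),interpolation=cv2.INTER_CUBIC);b=cv2.resize(s["pixels"][90:360,60:450,::-1],(390,270))
b=cv2.resize(b,(390,270));o=np.zeros((590,640,3),np.uint8);o[:320]=a;o[320:,:390]=b;o[320:,390:]=cv2.resize(s["pixels"][105:210,265:400,::-1],(250,270),interpolation=cv2.INTER_CUBIC)
cv2.imwrite("pics/v14.png",o)
E
```

```text
time: 39.0
ee_pos: [0.5782, 0.2395, 0.0418]
eef_rot: [0.0, 1.0, 0.0, 0.001]
ft_force: [-0.8, -1.1, 6.9]
width: 0.013
grip_force: 25.0
time: 40.0
ee_pos: [0.5796, 0.3298, 0.1513]
eef_rot: [0.003, 1.0, 0.0, 0.002]
ft_force: [-0.1, -0.6, -0.5]
width: 0.0529
grip_force: 0.0
time: 40.38
ee_pos: [0.5777, 0.3915, 0.179]
```

View pics/v14.png

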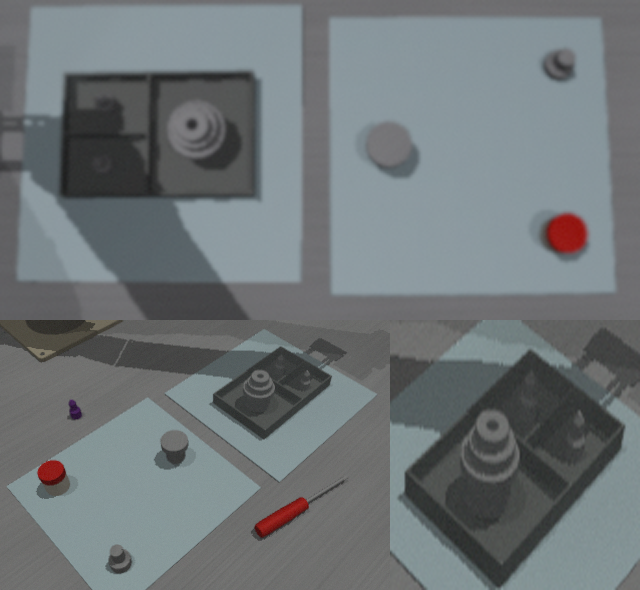

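The bushes are nested at top-view crop (195,125). A nozzle stands upright in each small compartment, at (103,103) and (101,162). The plug, valve, jar, screwdriver and purple piece haven't moved.

```bash
python3 -c "
from bench import r
print(r.close_job())"
```

```text
the job is handed in; nothing more can be done
None
```

The job is handed in at about 40 s: the three bushes are nested in the large compartment, one nozzle stands upright in each small compartment, and the final pictures show the plug, valve, jar and screwdriver undisturbed; no verdict was returned.

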